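# Re-index the dosing arm over the beaker

### The arm

A 6-joint arm with a two-finger parallel gripper is mounted at the origin on a cart in front of the work surface, level with it; the furniture and walls round the work are solid. World frame = base frame: x ahead of the robot, y to its left, z up, the work surface at z = 0. Lengths are in m, angles in rad, forces in N, time in s.
With the tool pointing down it reaches from about 0.35 to 0.775 m from the base axis. Payload 7.3 kg.
Tool frame: the origin (TCP) lies on the centre line of the jaws, within the pads' length; the fingertips stand 17 mm ahead of it and the grasp point (between the pads) lies 2 mm behind it (robot.tcp_to_tips is the distance from the TCP to the fingertips, in m); z points along the fingers, y is the line along which they close (so a half turn about z gives the same grasp; the last joint's range is limited). The gripper opens to 92 mm and grips with 3 to 60 N. Pads are 19 mm wide; open, the fingers measure 130 mm over their backs; the gripper's body (75 mm by 190 mm) begins 47 mm behind the grasp point.
Start: joints at [-1.316, 0.342, 1.524, -0, 1.275, -0.146], TCP at [0.205, -0.483, 0.244] pointing down, gripper open.
Joint ranges: [-2.53, 2.53], [-0.77, 2.02], [0.04, 2.7], [-1, 4.14], [0.28, 2.66], [-3.11, 3.11]. Speed limits (rad/s): [2.57, 2.57, 3.14, 3.14, 3.14, 3.14].

### API

Orientations are given as [roll, pitch, yaw] about the fixed x, y, z axes, in that order (R = Rz(yaw) Ry(pitch) Rx(roll)).
In Python, from cell import robot gives the robot as it stands. The module is installed in compiled form; this text tells all that it offers.
- The arm moves only by the tool carry_out, never from a script. Its argument "commands" is a list of rows, each a list of 3 entries, a list of its own where there are three numbers: the shift along the tool's x, y, z in m, then the turn about the tool's z in rad, then the opening, from 0 (shut) to 1 (fully open). In form: [[[dx, dy, dz], yaw, claw], ...]. A call has 1 to 20 rows; each row shifts and turns the commanded pose from where the row before left it, along the tool's axes as they then stand; what a row does not reach is not made up. A row lasts 1/8 s, in which the tool goes at most 62.5 mm and 10.7 degrees, less where a joint would pass 70% of its speed; a pose out of reach is approached as far as the arm can. A call is refused whole if a number of a shift passes 0.0625 or a number of a turn 0.188, either way. A call with a gripper value outside its range is refused whole. The fingers move at their own pace and stop on an object; "newtons" is the grip in N (left out, the last holds). Time passes only in rows, so rows that do not move let the fingers close. It gives the time, the measured TCP pose, the force, the opening and the grip force at its end, in the units of the state.
- robot.observe(): the state, without advancing time (a new reading comes with each control period).
- robot.read_camera(name): name is "scene" or "top"; returns a dict with "pixels" (400x640x3 uint8, red, green, blue), "fx", "fy", "cx", "cy" (pixels), "view" (4x4, takes a point from world to camera coordinates). Camera axes: x right, y up, looking along -z (the intrinsics and any distortion apply to the point x, -y, -z); pixel columns grow to the right and rows downward; lengths in m; the calibration is good to about 2 mm. A picture is of the moment at which its call begins. There is no depth.
- robot.hand_in(): hands the job in; it is judged then, once.
Trained networks look in a picture, given as the dict that the camera call returned (one of the last four; its "shot" number tells which), for a name from the list of things; names that differ only in an ending like _2 or _b are one class to them, and where a whole thing is asked for, a point or a joint stands for the part that bears it (a point fixed in the world has none). Each returns a list of dicts, best first, with "p" (0 to 1); they miss things now and then, are a little off and sometimes report something else, mostly with a low value. They report only what shows in the picture. A call takes as long as a camera call. They do not tell look-alikes from the thing itself.
- robot.find_in(picture, name): "at" ([column, row] in pixels, amid what is visible of it).
- robot.tip_of(picture, name): "at" ([column, row] in pixels: a listed point, or the origin of a listed thing).
The state is a dict: "time": time; "qpos": joint angles; "qvel": joint speeds; "joint_efforts": joint torques, N m; "tool_pos": TCP position; "tool_rot": TCP orientation; "contact_force": force on the tool from outside, world axes, zero at the start; "torque": the same for the moment, N m; "opening": finger opening in m; "grip_force": force on a finger pad.
Only numpy, scipy, OpenCV 4.12 (cv2) and the standard library are available. Lean on these libraries where they do the work, as an engineer would, in place of code of your own. Each camera call takes 0.05 s, during which the arm holds its last target. There are 200 camera calls.

### The job

The dosing arm is locked in its middle position over the lidded dish. Pull up the red plunger handle and turn it until it stays up by itself, swing the arm until its nozzle stands over the open glass beaker (not over the blue tube), then turn the plunger back so that it drops fully home and locks the arm there. Do not force the plunger round while it is down, and do not knock or shift the beaker, the tube or the dish.

Things in the scene. Friction and masses are not known exactly. Their poses are not given: they have to be found in the camera images.
- stand: Fixed dosing stand: grey round foot (136 mm wide), steel column, notched steel index plate (top 116 mm above the bench). Origin on the bench in the column axis, about which the blue arm pivots; z up. In the middle position the arm points along the stand's -x. Plunger notches: middle and 40 degrees (0.698 rad) either side; one vessel stands under the nozzle at each.
- dosing_arm (a joint): Swing of the blue arm about the column, rad; 0 = middle notch, grows counter-clockwise seen from above; side notches at +0.698 and -0.698, stops at +0.82 and -0.82. The arm is 30 mm wide, its top 130 mm above the bench. It moves easily (about 1 N at the head) and stays where left, but not while the plunger is in a notch. The plunger finds a notch if the arm is within 0.02 rad of it.
- plunger_lift (a joint): Lift of the spring plunger, m; 0 = fully down, locked in a notch; at most 0.016. The spring pulls it down with 4 N at the bottom, 8 N at 10 mm. From 10 mm its cross pin is out of the slotted collar and it can turn; turned away and let go it rests on the collar at 0.010. Turned back but not over a notch, it rests on the plate at about 0.007.
- plunger_turn (a joint): Turn of the plunger handle, rad; 0 = bar lying along the arm, grows clockwise seen from above to a stop at 1.4. It turns only when lifted 10 mm or more and drops back only when turned to within about 0.06 of 0. Friction holds it where it is left; parked means beyond 0.9.
- plunger_handle (a point): On the plunger's axis, in the red handle bar, 75 mm from the column axis along the arm; 166 mm above the bench when down. The bar is 40 mm long, 11 mm thick, 22 mm high; this point is 10 mm below its top, 12 mm above its underside. x axis along the bar: grip across the 11 mm. Below are a thin stem and the collar (32 by 28 mm, top 145 mm above the bench).
- head (a point): On the axis of the white upright round head at the arm's free end, 170 mm from the column axis, 160 mm above the bench, 15 mm below the head's top. The head is 20 mm in diameter and 45 mm high over the arm's top, its foot in a 26 mm dark ring 6 mm high: a handle to swing the arm by. x axis along the arm toward the column.
- nozzle (a point): Tip of the white nozzle under the arm's end, directly below the head, 90 mm above the bench.
- beaker: Open clear glass beaker, 52 mm wide and 72 mm high, origin at the centre of its underside. It stands at the left or the right station.
- blue_tube: Blue capped sample tube standing upright, 25 mm wide and 68 mm high, origin at the centre of its underside. It stands at the other side station.
- dish: Lidded glass dish, 64 mm wide and 16 mm high, under the nozzle's middle position, origin at the centre of its underside.
There are look-alikes about, which are no part of the job. Leave any yellow look-alike of the beaker alone. Of the things that look like the blue_tube, take the one that is nearest to the robot's base at the start.

How it is judged:
On the way, in this order (a step that is already met when the one before it is completed fails the run):
1. the plunger is pulled up and turned to its parked position, the arm still in the middle (value of joint plunger_lift above 0.008 m and value of joint plunger_turn above 0.9 rad and value of joint dosing_arm between -0.3 and 0.3 rad), for 0.2 s.
2. the nozzle is over the beaker, the plunger still parked (horizontal distance between nozzle and beaker below 0.015 m and value of joint plunger_lift above 0.008 m and value of joint plunger_turn above 0.9 rad), for 0.2 s.
At the end, for the whole second after the job is handed in: The nozzle stands within 15 mm of the beaker's axis, seen from above; the plunger is turned back (less than 0.25 rad) and fully home in the notch (lift under 2.5 mm); the arm is at rest; beaker and tube stand upright and they and the dish are within 20 mm of where they stood (horizontal distance between nozzle and beaker below 0.015 m and value of joint plunger_lift below 0.0025 m and value of joint plunger_turn below 0.25 rad and velocity of joint dosing_arm between -0.05 and 0.05 rad/s and angle between each of beaker, blue_tube's own z axis and vertical below 0.1 rad and distance of each of beaker, blue_tube, dish from where it was at the start of the episode below 0.02 m); the robot touches nothing.
It fails at once if the beaker, the tube or the dish is shifted 20 mm or more, or the beaker or the tube is tipped (distance of any of beaker, blue_tube, dish from where it was at the start of the episode above 0.02 m or angle between any of beaker, blue_tube's own z axis and vertical above 0.3 rad).
It fails at once if the plunger is forced round while it is still down in its collar (value of joint plunger_turn above 0.5 rad and value of joint plunger_lift below 0.006 m).
It also fails if it takes over 58 s, if anything falls off the work surface, if the arm or the gripper's body presses on something with over 40 N, if the wrist force passes 120 N, or if a joint passes its speed limit or range.

## Working session

There is one attempt and no reset: what is moved stays moved. The work goes in short steps, Python scripts to look and compute and a tool call to move; the robot and the scene stay as the last step left them, time stands still between calls to the robot, and variables do not carry over. Pictures are saved under pics/ and viewed, at most 10 in all, crops included, and the job is handed in when it is done.

Besides the shell and the picture viewer there is one more tool, called after ">>>" in YAML: its name, and indented under it one key for each argument. carry_out: Moves the arm, as the interface text tells. Its arguments: {"type":"object","properties":{"commands":{"type":"array"},"newtons":{"type":"number"}},"required":["commands"]}

```bash
mkdir -p pics
cat > h.py <<'E'
import numpy as np, cv2
from cell import robot
def ray(p,uv):
    V=np.array(p["view"]);R=V[:3,:3];t=V[:3,3]
    d=np.array([(uv[0]-p["cx"])/p["fx"],-(uv[1]-p["cy"])/p["fy"],-1.])
    return -R.T@t, R.T@d
def atz(p,uv,z):
    o,d=ray(p,uv);return o+d*(z-o[2])/d[2]
def proj(p,X):
    V=np.array(p["view"]);c=V[:3,:3]@np.array(X)+V[:3,3]
    return np.array([p["cx"]+p["fx"]*c[0]/-c[2],p["cy"]+p["fy"]*-c[1]/-c[2]])
def tri(p,a,q,b):
    A=np.zeros((3,3));B=np.zeros(3)
    for pp,u in((p,a),(q,b)):
        o,d=ray(pp,u);d/=np.linalg.norm(d);M=np.eye(3)-np.outer(d,d);A+=M;B+=M@o
    return np.linalg.solve(A,B)
def shot(n,f=None):
    p=robot.read_camera(n)
    if f: cv2.imwrite("pics/"+f,p["pixels"][:,:,::-1])
    return p
E
python3 - <<'E'
from h import *
np.set_printoptions(precision=3,suppress=True)
Z=dict(stand=0,plunger_handle=.166,head=.16,nozzle=.09,beaker=0,blue_tube=0,dish=0)
for n in("scene","top"):
    p=shot(n,n+"0.png"); print(n,ray(p,(320,200)), [k for k in p])
    for k in Z:
        for r in robot.tip_of(p,k)[:4]: print(k,round(r["p"],2),np.round(r["at"],1),atz(p,r["at"],Z[k]))
E
```

```text
scene (array([0.15 , 0.409, 0.779]), array([ 0.495, -0.403, -0.77 ])) ['pixels', 'fx', 'fy', 'cx', 'cy', 'view', 'shot']
stand 0.84 [291.1 208. ] [0.679 0.074 0.   ]
plunger_handle 0.45 [308.5 180.1] [0.603 0.071 0.166]
head 0.62 [332.3 210.6] [0.511 0.084 0.16 ]
head 0.57 [279.1 265.3] [0.479 0.24  0.16 ]
nozzle 0.59 [329.6 230.1] [0.515 0.087 0.09 ]
beaker 0.97 [293.8 307.5] [0.462 0.233 0.   ]
beaker 0.68 [282.6 265.9] [0.558 0.191 0.   ]
beaker 0.56 [246.5 245.5] [0.658 0.223 0.   ]
blue_tube 0.5 [355.1 216.5] [ 0.553 -0.031  0.   ]
blue_tube 0.5 [353.6 189.4] [ 0.621 -0.09  -0.   ]
dish 0.69 [332.7 255. ] [0.505 0.086 0.   ]
top (array([0.497, 0.039, 0.988]), array([ 0.117, -0.002, -0.993])) ['pixels', 'fx', 'fy', 'cx', 'cy', 'view', 'shot']
stand 0.72 [301.2 172.8] [0.682 0.084 0.   ]
plunger_handle 0.48 [300.5 196.7] [0.601 0.078 0.166]
head 0.75 [294.4 239.1] [0.514 0.091 0.16 ]
beaker 0.9 [254.5 222.6] [0.559 0.199 0.   ]
beaker 0.9 [242.8 183.3] [0.657 0.229 0.   ]
beaker 0.64 [237.7 261.5] [0.465 0.239 0.   ]
blue_tube 0.59 [363.9 202. ] [ 0.607 -0.071  0.   ]
blue_tube 0.53 [342.8 227.5] [ 0.545 -0.018  0.   ]
dish 0.86 [301.  248.6] [0.495 0.085 0.   ]
```

View pics/scene0.png

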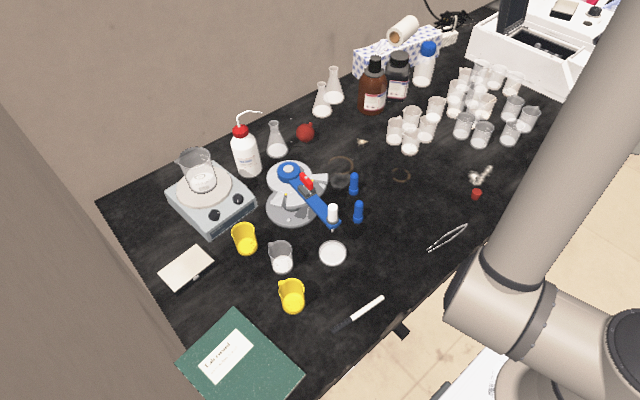

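View pics/top0.png

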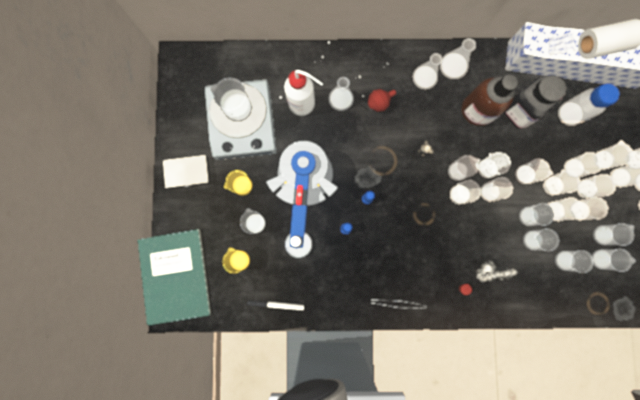

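The two pictures show the following:
- **Stand:** it sits at top pixel (302,170), with the blue arm pointing toward the robot.
- **Beaker candidates (top view):** the clear one is at (254,222). The yellow ones, at (239,183) and (237,261), are look-alikes.
- **Tube candidates:** (346,228) is nearer the base and (368,198) is the look-alike.

The clear beaker lies about 40° clockwise of the arm, so the target is −0.698. I'll check this in one crop.

Run:
```python
from h import *
np.set_printoptions(precision=4,suppress=True)
s=shot("scene");t=shot("top")
for k in("plunger_handle","head"):
    a=robot.tip_of(s,k);b=robot.tip_of(t,k)
    if a and b: print(k,tri(s,a[0]["at"],t,b[0]["at"]),atz(t,b[0]["at"],.166 if k[0]=="p" else .16))
c=np.hstack([t["pixels"][140:270,220:390],s["pixels"][150:280,235:405]])
cv2.imwrite("pics/c1.png",cv2.resize(c[:,:,::-1],None,fx=2.3,fy=2.3,interpolation=cv2.INTER_CUBIC))
# blobs in top: red handle, white head top, blue arm
hsv=cv2.cvtColor(t["pixels"],cv2.COLOR_RGB2HSV)
red=((hsv[...,0]<8)|(hsv[...,0]>172))&(hsv[...,1]>150)&(hsv[...,2]>80)
m=np.zeros_like(red);m[180:215,285:315]=1
ys,xs=np.nonzero(red&m);print("red",len(xs),xs.mean(),ys.mean(),atz(t,(xs.mean(),ys.mean()),.176))
o=robot.observe();print(o["tool_pos"],o["tool_rot"],o["contact_force"],o["opening"],o["time"])
```

```text
plunger_handle [0.5974 0.0756 0.1826] [0.602  0.0788 0.166 ]
head [0.5095 0.0868 0.1661] [0.5122 0.0897 0.16  ]
red 65 299.3692307692308 195.06153846153848 [0.6032 0.0796 0.176 ]
[ 0.2049 -0.4834  0.2438] [3.1414 0.     0.4008] [-1.2927 -0.2333 -0.4218] 0.09167930708074475 1.1
```

View pics/c1.png

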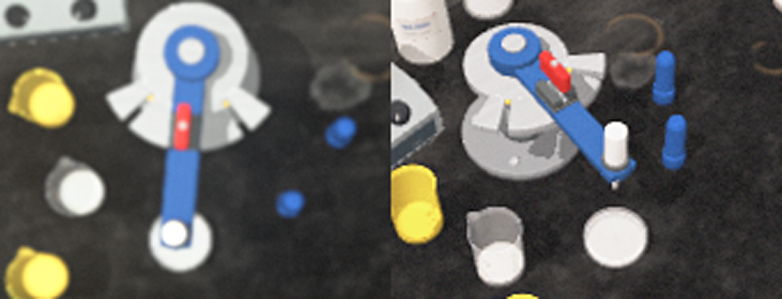

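The crop confirms the choice: a clear beaker left of the arm and yellow ones on either side of it, with the red bar lying along the arm. I'll turn the tool to the bar direction, using the half turn that keeps the last joint mid-range, and go above the handle.

>>> carry_out:
  commands:
    - [[0,0,0],-0.177,0.6]
    - [[0,0,0],-0.177,0.6]
    - [[0,0,0],-0.177,0.6]
    - [[0,0,0],-0.177,0.6]
    - [[0,0,0],-0.177,0.6]
    - [[0,0,0],-0.177,0.6]
    - [[0,0,0],-0.177,0.6]
    - [[0,0,0],-0.177,0.6]
    - [[0,0,0],-0.177,0.6]
    - [[0,0,0],-0.177,0.6]
    - [[0,0,0],-0.177,0.6]
    - [[0,0,0],-0.177,0.6]
    - [[0,0,0],-0.177,0.6]
    - [[0,0,0],-0.177,0.6]
    - [[0,0,0],-0.172,0.6]

```text
time: 2.98
tool_pos: [0.2048, -0.4834, 0.2437]
tool_rot: [-3.142, 0.0, 3.057]
contact_force: [-0.6, -0.0, 0.1]
opening: 0.0549
grip_force: 0.0
```

>>> carry_out:
  commands:
    - [[-0.0246,0.0425,0],0,0.6]
    - [[-0.0246,0.0425,0],0,0.6]
    - [[-0.0246,0.0425,0],0,0.6]
    - [[-0.0246,0.0425,0],0,0.6]
    - [[-0.0246,0.0425,0],0,0.6]
    - [[-0.0246,0.0425,0],0,0.6]
    - [[-0.0246,0.0425,0],0,0.6]
    - [[-0.0246,0.0425,0],0,0.6]
    - [[-0.0246,0.0425,0],0,0.6]
    - [[-0.0246,0.0425,0],0,0.6]
    - [[-0.0246,0.0425,0],0,0.6]
    - [[-0.0246,0.0425,0],0,0.6]
    - [[-0.0246,0.0425,0],0,0.6]
    - [[-0.0246,0.0425,0],0,0.6]
    - [[0,0,0],0,0.6]
    - [[0,0,0],0,0.6]

```text
time: 4.97
tool_pos: [0.6014, 0.0777, 0.2433]
tool_rot: [-3.141, -0.001, 3.051]
contact_force: [-0.9, -0.6, 0.9]
opening: 0.0547
grip_force: 0.0
```

Run:
```python
from h import *
np.set_printoptions(precision=4,suppress=True)
s=shot("scene");t=shot("top")
o=robot.observe();print(o["tool_pos"],o["tool_rot"],o["opening"],o["qpos"],o["time"])
for n,p in(("s",s),("t",t)):
    print(n,proj(p,(.602,.078,.166)),proj(p,o["tool_pos"]),[(k,[(round(r["p"],2),np.round(r["at"],1)) for r in robot.tip_of(p,k)[:2]]) for k in("plunger_handle","head","nozzle")])
c=np.hstack([t["pixels"][140:270,220:390],s["pixels"][110:240,235:405]])
cv2.imwrite("pics/c2.png",cv2.resize(c[:,:,::-1],None,fx=2.3,fy=2.3,interpolation=cv2.INTER_CUBIC))
```

```text
[0.6014 0.077  0.2438] [-3.1412 -0.0002  3.0497] 0.054986538058207426 [ 0.0011  0.4932  1.2855 -0.0003  1.3631 -1.4777] 5.075
s [306.0018 181.8851] [304.9472 155.2006] [('plunger_handle', [(0.42, array([305.6, 180.6])), (0.42, array([280.9, 262.7]))]), ('head', [(0.95, array([329.3, 210.4]))]), ('nozzle', [(0.6, array([329. , 230.3]))])]
t [300.3921 196.2807] [298.9397 191.3696] [('plunger_handle', []), ('head', [(0.63, array([293. , 239.3]))]), ('nozzle', [])]
```

View pics/c2.png

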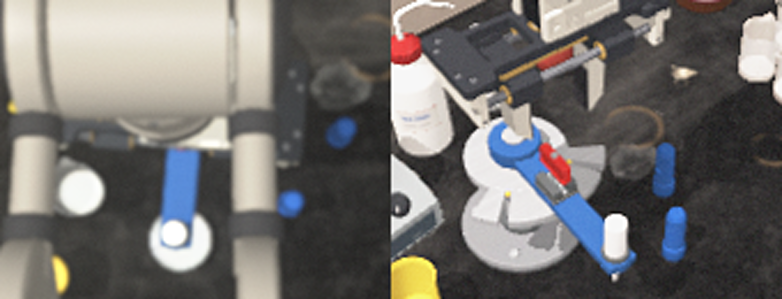

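The gripper is straddling above the red bar, in line with it: predicted scene pixel (306,182), found (305.6,180.6). I'll descend and grip.

>>> carry_out:
  commands:
    - [[0,0.001,0.0155],0,0.6]
    - [[0,0,0.015],0,0.6]
    - [[0,0,0.015],0,0.6]
    - [[0,0,0.015],0,0.6]
    - [[0,0,0.015],0,0.6]
    - [[0,0,0],0,0.6]
    - [[0,0,0],0,0.3]
    - [[0,0,0],0,0.15]
    - [[0,0,0],0,0]
    - [[0,0,0],0,0]
    - [[0,0,0],0,0]
    - [[0,0,0],0,0]
  newtons: 30

```text
time: 6.88
tool_pos: [0.6019, 0.0789, 0.1683]
tool_rot: [-3.141, 0.0, 3.051]
contact_force: [0.1, -0.7, 0.5]
opening: 0.0109
grip_force: 30.0
```

Run:
```python
from h import *
s=shot("scene")
o=robot.observe();print(o["tool_pos"],o["tool_rot"],o["opening"],o["grip_force"],o["contact_force"],o["torque"],o["time"])
cv2.imwrite("pics/c3.png",cv2.resize(s["pixels"][110:240,235:405,::-1],None,fx=3,fy=3,interpolation=cv2.INTER_CUBIC))
```

```text
[0.60192007 0.07887248 0.16836147] [-3.14147368e+00  2.25193580e-04  3.05074583e+00] 0.01071355869400841 30.00064730644226 [-0.7246643  -0.72492921  1.2208154 ] [ 0.03414528 -0.06916124 -0.07071692] 6.925
```

View pics/c3.png

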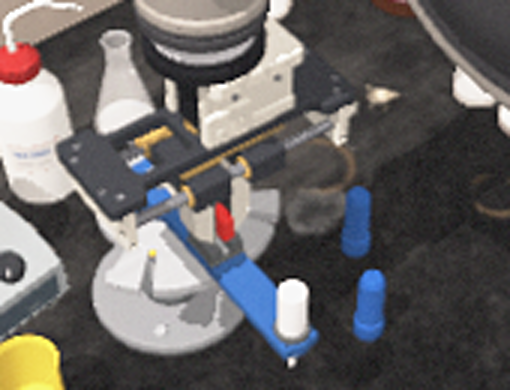

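The bar is gripped at 10.8 mm. Lift it 13 mm.

>>> carry_out:
  commands:
    - [[0,0,-0.004],0,0]
    - [[0,0,-0.004],0,0]
    - [[0,0,-0.003],0,0]
    - [[0,0,-0.002],0,0]
    - [[0,0,0],0,0]
    - [[0,0,0],0,0]

```text
time: 7.68
tool_pos: [0.6018, 0.0789, 0.1809]
tool_rot: [-3.141, -0.0, 3.051]
contact_force: [3.6, 0.6, -9.7]
opening: 0.011
grip_force: 30.0
```

>>> carry_out:
  commands:
    - [[0,0,0],0.1,0]
    - [[0,0,0],0.1,0]
    - [[0,0,0],0.1,0]
    - [[0,0,0],0.1,0]
    - [[0,0,0],0,0]

```text
time: 8.3
tool_pos: [0.602, 0.0792, 0.1811]
tool_rot: [3.141, 0.0, 2.652]
contact_force: [3.6, 1.4, -9.9]
opening: 0.0109
grip_force: 30.0
```

It's turning freely. Continue to 1.2, lower onto the collar, release and rise.

>>> carry_out:
  commands:
    - [[0,0,0],0.15,0]
    - [[0,0,0],0.15,0]
    - [[0,0,0],0.15,0]
    - [[0,0,0],0.15,0]
    - [[0,0,0],0.1,0]
    - [[0,0,0],0.1,0]
    - [[0,0,0],0,0]
    - [[0,0,0.002],0,0]
    - [[0,0,0],0,0]

```text
time: 9.43
tool_pos: [0.6029, 0.079, 0.1795]
tool_rot: [3.139, 0.001, 1.853]
contact_force: [6.3, 0.9, -9.6]
opening: 0.011
grip_force: 30.0
```

>>> carry_out:
  commands:
    - [[0,0,0],0,0.4]
    - [[0,0,0],0,0.5]
    - [[0,0,0],0,0.5]
    - [[0,0,-0.02],0,0.5]
    - [[0,0,-0.025],0,0.5]
    - [[0,0,-0.02],0,0.5]
    - [[0,0,0],0,0.5]

```text
time: 10.3
tool_pos: [0.6025, 0.0789, 0.246]
tool_rot: [3.138, 0.001, 1.851]
contact_force: [0.0, 0.2, -0.4]
opening: 0.046
grip_force: 0.0
```

Run:
```python
from h import *
np.set_printoptions(precision=4,suppress=True)
s=shot("scene");t=shot("top")
o=robot.observe();print(o["tool_pos"],o["tool_rot"],o["contact_force"],o["time"])
a=robot.tip_of(s,"head");b=robot.tip_of(t,"head")
print(a[0],b[:1],atz(s,a[0]["at"],.16), b and tri(s,a[0]["at"],t,b[0]["at"]), b and atz(t,b[0]["at"],.16))
cv2.imwrite("pics/c4.png",cv2.resize(s["pixels"][110:240,235:405,::-1],None,fx=3,fy=3,interpolation=cv2.INTER_CUBIC))
```

```text
[0.6015 0.0789 0.2437] [-3.1409 -0.0001  1.851 ] [0.9221 0.195  0.524 ] 10.4
{'at': [329.1, 210.9], 'p': 0.97} [{'at': [297.0, 240.9], 'p': 0.42}] [0.5144 0.0891 0.16  ] [0.5125 0.0874 0.16  ] [0.5108 0.0856 0.16  ]
```

View pics/c4.png

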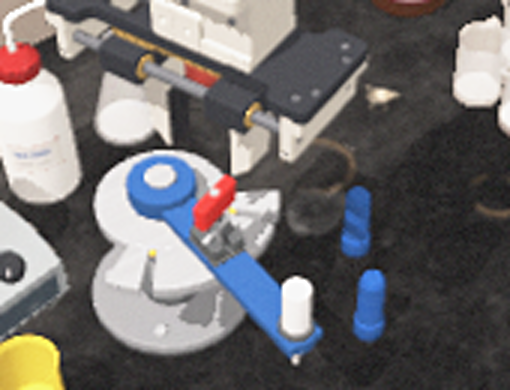

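The plunger is parked: the red bar stands across the arm at the raised height. Next I'll go to the head at about (0.510,0.089), turn the tool back in line with the arm and grip.

>>> carry_out:
  commands:
    - [[0,0,0],-0.17,0.5]
    - [[0,0,0],-0.17,0.5]
    - [[0,0,0],-0.17,0.5]
    - [[0,0,0],-0.17,0.5]
    - [[0,0,0],-0.17,0.5]
    - [[0,0,0],-0.17,0.5]
    - [[0,0,0],-0.17,0.5]
    - [[0.03,0,0],0,0.5]
    - [[0.032,0.001,0],0,0.5]
    - [[0.03,0,0],0,0.5]
    - [[0,0,0],0,0.5]
    - [[0,0,0.02],0,0.5]
    - [[0,0,0.02],0,0.5]
    - [[0,0,0.02],0,0.5]
    - [[0,0,0.014],0,0.5]
    - [[0,0,0.01],0,0.5]
    - [[0,0,0],0,0.5]

```text
time: 12.62
tool_pos: [0.5104, 0.0891, 0.1596]
tool_rot: [-3.141, -0.001, 3.041]
contact_force: [0.5, 0.8, 0.0]
opening: 0.0459
grip_force: 0.0
```

>>> carry_out:
  commands:
    - [[0,0,0],0,0.35]
    - [[0,0,0],0,0.2]
    - [[0,0,0],0,0.1]
    - [[0,0,0],0,0]
    - [[0,0,0],0,0]
  newtons: 10

```text
time: 13.25
tool_pos: [0.5106, 0.0891, 0.1606]
tool_rot: [-3.142, 0.001, 3.041]
contact_force: [-0.6, -0.8, 3.4]
opening: 0.0199
grip_force: 10.0
```

Run:
```python
from h import *
s=shot("scene")
o=robot.observe();print(o["tool_pos"],o["tool_rot"],o["opening"],o["grip_force"],o["contact_force"],o["torque"],o["time"])
cv2.imwrite("pics/c5.png",cv2.resize(s["pixels"][110:280,235:405,::-1],None,fx=3,fy=3,interpolation=cv2.INTER_CUBIC))
```

```text
[0.51058726 0.08914107 0.16057817] [-3.14154327e+00  6.52352599e-04  3.04077526e+00] 0.01979641002151124 10.000284165143967 [-1.01202912 -1.26892736  4.82102905] [-0.06013598  0.06431468 -0.03267885] 13.3
```

View pics/c5.png

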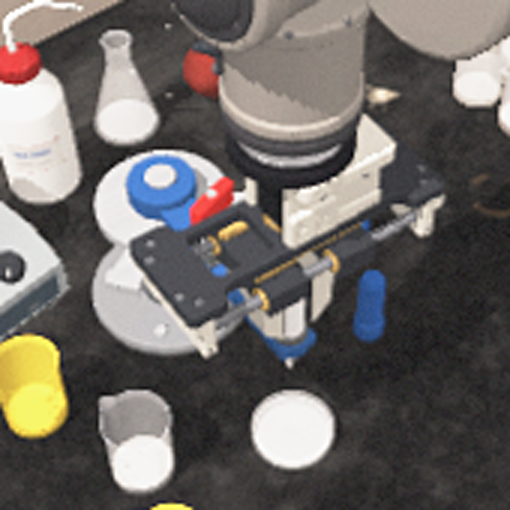

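The head is gripped at 19.8 mm with nothing else touched. Swing clockwise by 0.70 rad on a 170 mm radius.

>>> carry_out:
  commands:
    - [[-0.0004,0.0085,0],0.05,0]
    - [[-0.0009,0.017,0],0.1,0]
    - [[-0.0009,0.017,0],0.1,0]
    - [[-0.0009,0.017,0],0.1,0]
    - [[0,0,0],0,0]

```text
time: 13.92
tool_pos: [0.5274, 0.147, 0.1606]
tool_rot: [3.141, 0.001, 2.693]
contact_force: [-0.2, 0.4, 5.6]
opening: 0.0196
grip_force: 10.0
```

>>> carry_out:
  commands:
    - [[-0.0009,0.017,0],0.1,0]
    - [[-0.0009,0.017,0],0.1,0]
    - [[-0.0009,0.017,0],0.1,0]
    - [[-0.0004,0.0085,0],0.05,0]
    - [[0,0,0],0,0]
    - [[0,0,0],0,0]

```text
time: 14.68
tool_pos: [0.562, 0.1939, 0.1606]
tool_rot: [3.141, 0.0, 2.343]
contact_force: [-1.2, 1.3, 5.4]
opening: 0.0196
grip_force: 10.0
```

Run:
```python
from h import *
np.set_printoptions(precision=4,suppress=True)
s=shot("scene");t=shot("top")
o=robot.observe();print(o["tool_pos"],o["tool_rot"],o["opening"],o["contact_force"],o["torque"],o["time"])
for n,p in(("s",s),("t",t)):
  for k,z in(("plunger_handle",.176),("head",.16),("nozzle",.09),("beaker",0)):
    for r in robot.tip_of(p,k)[:3]: print(n,k,round(r["p"],2),np.round(r["at"],1),atz(p,r["at"],z))
cv2.imwrite("pics/c6.png",cv2.resize(s["pixels"][110:310,205:405,::-1],None,fx=3,fy=3,interpolation=cv2.INTER_CUBIC))
```

```text
[0.562  0.1939 0.1606] [3.1408 0.0002 2.3422] 0.01966277642131191 [-1.0325  1.7864  5.3956] [ 0.1924 -0.0276 -0.1068] 14.775
s head 0.73 [274.4 220.5] [0.5669 0.1867 0.16  ]
s nozzle 0.86 [274.6 243. ] [0.5659 0.1959 0.09  ]
s beaker 0.89 [280.8 265.1] [0.5622 0.1927 0.    ]
s beaker 0.86 [292.8 302.9] [0.4715 0.2281 0.    ]
s beaker 0.57 [248.8 249.4] [0.6453 0.2244 0.    ]
t plunger_handle 0.48 [276.9 181.6] [0.6314 0.1253 0.176 ]
t beaker 0.7 [240.1 261.9] [0.4639 0.233  0.    ]
```

View pics/c6.png

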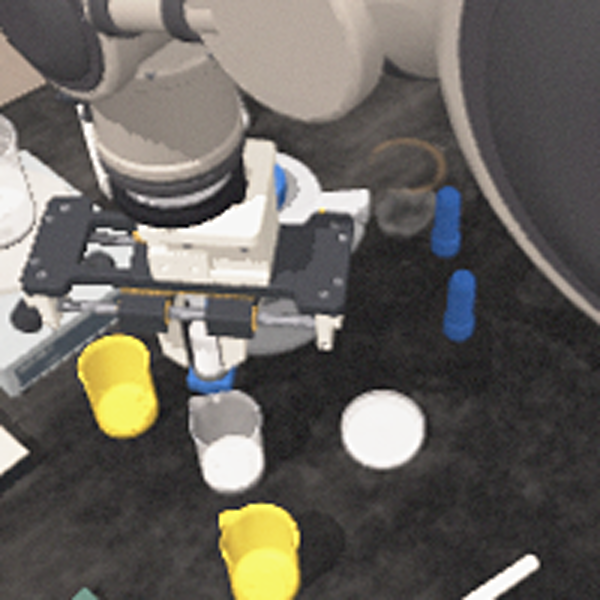

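The nozzle stands over the clear beaker, within a few mm, and the plunger is still parked. Release, rise, move back 95 mm to the handle, turn the tool to the bar and descend.

>>> carry_out:
  commands:
    - [[0,0,0],0,0.3]
    - [[0,0,0],0,0.5]
    - [[0,0,0],0,0.5]
    - [[0,0,-0.013],0,0.5]
    - [[0,0,-0.03],0,0.5]
    - [[0,0,-0.04],0,0.5]
    - [[-0.0315,0,0],0.17,0.5]
    - [[0,0,0],-0.17,0.5]
    - [[-0.0315,0,0],0,0.5]
    - [[-0.0315,0,0],0,0.5]
    - [[0,0,0],0.17,0.5]
    - [[0,0,0],0.17,0.5]
    - [[0,0,0],0.17,0.5]
    - [[0,0,0],0.17,0.5]
    - [[0,0,0],0.17,0.5]
    - [[0,0,0],0.17,0.5]
    - [[0,0,0],0.17,0.5]
    - [[0,0,0],0,0.5]
    - [[0,0,0],0,0.5]

```text
time: 17.55
tool_pos: [0.6277, 0.1262, 0.2437]
tool_rot: [3.141, -0.0, 1.154]
contact_force: [-0.2, 0.6, 1.1]
opening: 0.046
grip_force: 0.0
```

Run:
```python
from h import *
np.set_printoptions(precision=4,suppress=True)
s=shot("scene");t=shot("top")
o=robot.observe();print(o["tool_pos"],o["tool_rot"],o["contact_force"],o["time"])
for n,p in(("s",s),("t",t)):
  for k,z in(("plunger_handle",.176),("head",.16),("nozzle",.09)):
    for r in robot.tip_of(p,k)[:1]: print(n,k,round(r["p"],2),np.round(r["at"],1),atz(p,r["at"],z))
print(proj(s,(.628,.126,.176)))
cv2.imwrite("pics/c7.png",cv2.resize(s["pixels"][110:280,215:385,::-1],None,fx=3.3,fy=3.3,interpolation=cv2.INTER_CUBIC))
```

```text
[0.6277 0.1262 0.2434] [ 3.1413 -0.      1.1529] [0.0096 0.1128 0.0537] 17.65
s plunger_handle 0.65 [282.8 180.7] [0.629  0.1181 0.176 ]
s head 0.81 [276.3 221.4] [0.5627 0.1851 0.16  ]
s nozzle 0.78 [274.8 242. ] [0.5676 0.1941 0.09  ]
t head 0.95 [241.7 216.2] [0.5626 0.1994 0.16  ]
[280.0263 182.8102]
```

View pics/c7.png

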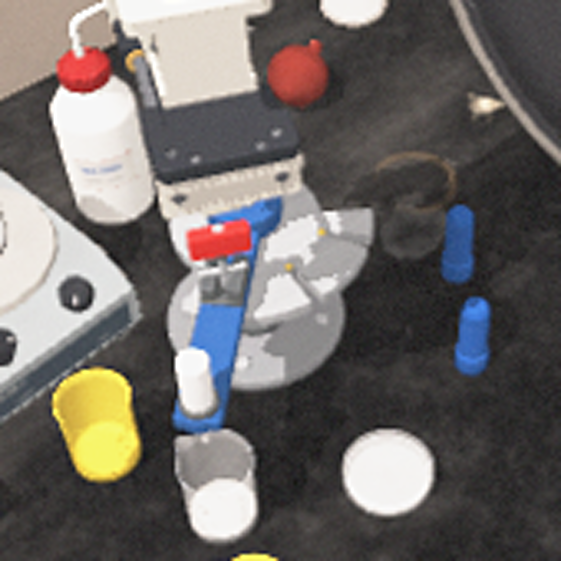

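The bar centre is at about (281,183), against a predicted (280,183), so alignment is good. The bar is still parked and the nozzle is over the beaker. Descend, grip and lift a little.

>>> carry_out:
  commands:
    - [[0,0,0.02],0,0.5]
    - [[0,0,0.02],0,0.5]
    - [[0,0,0.015],0,0.5]
    - [[0,0,0.01],0,0.5]
    - [[0,0,0],0,0.5]
    - [[0,0,0],0,0.3]
    - [[0,0,0],0,0.15]
    - [[0,0,0],0,0]
    - [[0,0,0],0,0]
    - [[0,0,0],0,0]
    - [[0,0,-0.002],0,0]
    - [[0,0,-0.0015],0,0]
    - [[0,0,0],0,0]
  newtons: 30

```text
time: 19.58
tool_pos: [0.6272, 0.1263, 0.1806]
tool_rot: [-3.14, 0.001, 1.151]
contact_force: [0.2, 2.5, -9.2]
opening: 0.0105
grip_force: 29.9
```

>>> carry_out:
  commands:
    - [[0,0,0],-0.12,0]
    - [[0,0,0],-0.15,0]
    - [[0,0,0],-0.15,0]
    - [[0,0,0],-0.15,0]
    - [[0,0,0],-0.15,0]
    - [[0,0,0],-0.15,0]
    - [[0,0,0],-0.15,0]
    - [[0,0,0],-0.1,0]
    - [[0,0,0],-0.06,0]
    - [[0,0,0],0,0]

```text
time: 20.82
tool_pos: [0.6267, 0.1263, 0.1807]
tool_rot: [-3.139, -0.002, 2.33]
contact_force: [-1.8, 2.5, -9.5]
opening: 0.0107
grip_force: 29.9
```

Run:
```python
from h import *
np.set_printoptions(precision=4,suppress=True)
o=robot.observe();print(o["tool_pos"],o["tool_rot"],o["contact_force"],o["torque"],o["time"])
```

```text
[0.6267 0.1263 0.1807] [-3.1394 -0.002   2.3304] [-1.8003  2.4813 -9.514 ] [0.5006 0.3458 0.0111] 20.825
```

Turned back with almost no twist torque. Lower it gently, watching the vertical force.

>>> carry_out:
  commands:
    - [[0,0,0.002],0,0]
    - [[0,0,0.002],0,0]
    - [[0,0,0.002],0,0]
    - [[0,0,0],0,0]

```text
time: 21.32
tool_pos: [0.6269, 0.1264, 0.1753]
tool_rot: [-3.14, -0.001, 2.33]
contact_force: [-4.4, 3.0, -6.7]
opening: 0.011
grip_force: 29.9
```

>>> carry_out:
  commands:
    - [[0,0,0.002],0,0]
    - [[0,0,0.002],0,0]
    - [[0,0,0],0,0]
    - [[0,0,0],0,0]

```text
time: 21.82
tool_pos: [0.6266, 0.126, 0.1712]
tool_rot: [-3.139, -0.002, 2.33]
contact_force: [-5.8, 1.1, -8.4]
opening: 0.0107
grip_force: 29.9
```

>>> carry_out:
  commands:
    - [[0,0,0.0015],0,0]
    - [[0,0,0.0013],0,0]
    - [[0,0,0],0,0]
    - [[0,0,0],0,0.1]
    - [[0,0,0],0,0.3]
    - [[0,0,0],0,0.5]
    - [[0,0,0],0,0.5]
    - [[0,0,0],0,0.5]

```text
time: 22.82
tool_pos: [0.6281, 0.1261, 0.1694]
tool_rot: [3.141, 0.001, 2.331]
contact_force: [0.7, -0.2, -0.6]
opening: 0.0442
grip_force: 0.0
```

>>> carry_out:
  commands:
    - [[0,0,-0.02],0,0.5]
    - [[0,0,-0.03],0,0.5]
    - [[0,0,-0.03],0,0.5]
    - [[0.0,0,-0.04],0,0.5]
    - [[-0.05,0,-0.02],0,0.5]
    - [[-0.05,0,0],0,0.5]
    - [[0,0,0],0,0.5]
    - [[0,0,0],0,0.5]

```text
time: 23.82
tool_pos: [0.6964, 0.0538, 0.3084]
tool_rot: [-3.141, -0.001, 2.33]
contact_force: [1.0, -0.1, -0.1]
opening: 0.0458
grip_force: 0.0
```

Run:
```python
from h import *
np.set_printoptions(precision=4,suppress=True)
s=shot("scene");t=shot("top")
o=robot.observe();print(o["tool_pos"],o["contact_force"],o["time"])
for n,p in(("s",s),("t",t)):
  for k,z in(("plunger_handle",.166),("head",.16),("nozzle",.09),("beaker",0),("blue_tube",0),("dish",0)):
    for r in robot.tip_of(p,k)[:3]: print(n,k,round(r["p"],2),np.round(r["at"],1),atz(p,r["at"],z))
print(*[proj(s,(.627,.126,z)) for z in(.154,.161,.176)])
cv2.imwrite("pics/c8.png",cv2.resize(s["pixels"][130:280,215:365,::-1],None,fx=3.8,fy=3.8,interpolation=cv2.INTER_CUBIC))
```

```text
[0.6961 0.0547 0.3092] [0.0007 0.5259 0.4037] 23.925
s plunger_handle 0.51 [282.4 183.9] [0.6301 0.1194 0.166 ]
s head 0.57 [273.3 219.6] [0.5701 0.187  0.16  ]
s nozzle 0.58 [277.5 243. ] [0.5619 0.1913 0.09  ]
s beaker 0.75 [282.1 265.5] [0.5594 0.1911 0.    ]
s beaker 0.73 [291.4 305.2] [0.4693 0.2335 0.    ]
s beaker 0.62 [248.2 249.4] [0.6462 0.2255 0.    ]
s blue_tube 0.47 [351.9 189.4] [ 0.6237 -0.0868  0.    ]
s dish 0.71 [336.  254.3] [0.5014 0.0785 0.    ]
t plunger_handle 0.53 [276.4 183.5] [0.6291 0.1274 0.166 ]
t beaker 0.84 [236.6 259.3] [0.4702 0.2416 0.    ]
t blue_tube 0.51 [362.2 200.2] [ 0.6119 -0.0668  0.    ]
[281.2719 190.0263] [280.9708 187.847 ] [280.312  183.0796]
```

View pics/c8.png

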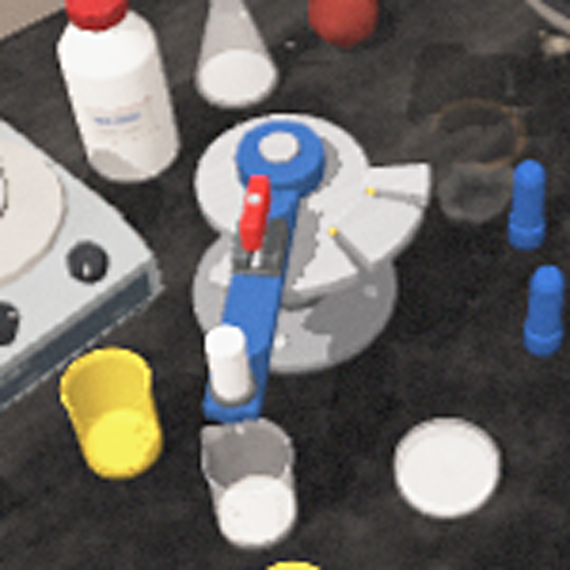

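The bar lies along the arm again, the nozzle is over the clear beaker, and the tube and dish are where they stood. I'll check the lift by comparing the red blob's image height with the initial picture.

Run:
```python
from h import *
np.set_printoptions(precision=2,suppress=True)
p=shot("scene")
def red(im,c):
    h=cv2.cvtColor(im,cv2.COLOR_BGR2HSV)
    r=((h[...,0]<8)|(h[...,0]>172))&(h[...,1]>140)&(h[...,2]>60)
    m=np.zeros(r.shape,bool);m[170:200,c-18:c+18]=1
    ys,xs=np.nonzero(r&m);return len(xs),np.array([xs.mean(),ys.mean()]),xs.min(),xs.max(),ys.min(),ys.max()
def model(P,a,lift):
    u=np.array([np.cos(a),np.sin(a),0])*.02;v=np.array([-np.sin(a),np.cos(a),0])*.0055
    q=np.array([proj(p,np.array(P)+i*u+j*v+[0,0,z+lift]) for i in(-1,1) for j in(-1,1) for z in(.154,.176)],np.float32)
    h=cv2.convexHull(q)[:,0];m=cv2.moments(h);return np.array([m["m10"],m["m01"]])/m["m00"],h.min(0),h.max(0)
print(red(cv2.imread("pics/scene0.png"),306),model((.602,.0787,0),3.042,0))
print(red(p["pixels"][:,:,::-1].copy(),281))
for l in(0,.007):print(l,model((.628,.126,0),2.343,l))
```

```text
(121, array([305.98, 181.07]), np.int64(299), np.int64(312), np.int64(172), np.int64(190)) (array([305.84, 182.39]), array([298.23, 172.12], dtype=float32), array([313.3, 192.7], dtype=float32))
(104, array([281.75, 185.99]), np.int64(278), np.int64(285), np.int64(176), np.int64(195))
0 (array([280.45, 186.41]), array([275.79, 175.67], dtype=float32), array([285.01, 197.09], dtype=float32))
0.007 (array([280.14, 184.18]), array([275.44, 173.38], dtype=float32), array([284.73, 194.93], dtype=float32))
```

The blob sits at row 186.0. The model gives 186.4 for home and 184.2 if it were resting on the plate, and the initial picture showed an offset of −1.3. That puts the plunger home, and it only drops when turned back. Handing in.

```bash
python3 -c "
from cell import robot
print(robot.hand_in())"
```

```text
the job is handed in; nothing more can be done
None
```

I parked the plunger, swung the arm −0.70 rad so the nozzle stands over the clear beaker, turned the plunger back and let it drop home; by camera it is fully down and nothing was shifted. I handed the job in at about 24 s, and no verdict was returned.

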